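# Start and screw home the lid of the polishing drum

## Task

Close the polishing drum: slide the blue lid out through the mouth of its holder so that it pushes down the sprung yellow keeper, and set it level on the drum's neck with its white grip in line with the two red marks. Turn it backward (anticlockwise seen from above) until it drops into the start of the thread, then forward (clockwise) until it is fully home, and let go. Do not disturb the jar, the bottle or the wax block.

Things in the scene. Friction and masses are not known exactly. Their poses are not given: they have to be found in the camera images.
- lid: Loose round blue screw lid, 88 mm across, 56 mm tall, about 0.18 kg. Origin: centre of its lower rim; z up. Hollow below, with four steel lugs inside the skirt. On its top face (z = 29 mm) stands a white bar grip 14 mm thick (along x), 62 mm long (along y), from z = 29 to 56 mm; its two ends are alike.
- lid_grip (a point): Point in the lid's bar grip, on the lid's axis, at the lid's z = 50 mm (6 mm under the grip's top). Axes as the lid.
- grip_end (a point): Middle of the end face of the bar grip at the lid's y = +31 mm, z = 50 mm; the other end is alike.
- drum: Black drum 110 mm across on a round grey foot 124 mm across, fixed to the board. Origin: centre of the foot's underside; z up. Two red marks on its shoulder at its y = +47 and -47 mm: its y axis is the line through them. On its axis stands an aluminium neck 64 mm across, tapered at the top (rim at z = 83 mm), with a ledge and below it a right-hand, four-start quick thread.
- mark (a point): The red mark at the drum's y = +47 mm, z = 56 mm; the other lies opposite. The lid's grip must lie over this line (to about 5 degrees; either way round) when the lid is set on.
- ledge (a point): Point on the drum's axis at the height of the ledge (drum z = 75 mm, ledge 76 mm across). A lid set on with its grip in line with the marks rests its lugs on the ledge, lid origin at drum z = 73.5 mm. Thread starts are four gaps in the ledge. Stops on the ledge bar forward (clockwise) turning beyond 0.25 to 0.65 rad from the marks before the lid has dropped.
- home (a point): Where the lid's origin is when fully home (drum axis, drum z = 59.5 mm). From the marks, the first gap is reached after 0.3 to 0.7 rad backward (anticlockwise from above; it varies); the gap is 0.36 rad wide, then a stop. In it the lid drops 7 to 9 mm if pressed lightly or free. Then clockwise turning draws it down 5.3 mm per rad (2 mm play), 0.95 to 1.3 rad from the gap to the end stop.
- holder: Parking holder for the lid, fixed, 99 x 108 mm, 52 mm tall. Origin: centre of its underside; floor at z = 15 mm; mouth faces its own -x. The lid stands centred on the floor, grip roughly along the holder's y. Lips on its side walls hook over the lid's edges (|y| > 38 mm, 3 mm above the lid's top face, x = -22 to 30 mm): the lid lifts out only after sliding 50 mm or more toward -x.
- mouth (a point): Middle of the holder's mouth at floor level (holder x = -49 mm, z = 15 mm), beside the keeper's hinge.
- keeper (a joint): Sprung yellow tongue, 42 mm wide, standing 12 mm up across the middle of the holder's mouth, hinged at floor level. 0 = upright (closed); it folds outward to about 1.6 rad (flat) when the lid is pushed against it toward the holder's -x (2 to 5 N) and springs back when free. The lid, at floor level or up to 2 mm above it, slides over it.
- pumice_jar: Clear jar with a green label and black cap, 45 mm across, 105 mm tall, standing loose; origin at the centre of its underside. Leave it alone.
- flux_bottle: Small green bottle with black cap, 33 mm across, 72 mm tall, standing loose; origin at the centre of its underside. Leave it alone.
- wax_block: Blue block of wax, 38 x 52 x 26 mm, lying loose; origin at the centre of its underside. Leave it alone.
Not all that is in view belongs to the job. Several things have the shape of the lid; the one meant has the colours described above.

How it is judged:
By the outcome, as a careful person would: the job done as asked, in the order asked, and still so for the second after the job is handed in, with the robot touching nothing.
It also fails if it takes over 51 s, if anything falls off the work surface, if the arm or the gripper's body presses on something with over 40 N, if the wrist force passes 120 N, or if a joint passes its speed limit or range.

## Robot

A 6-joint arm with a two-finger parallel gripper is mounted at the origin on a cart in front of the work surface, level with it; the furniture and walls round the work are solid. World frame = base frame: x ahead of the robot, y to its left, z up, the work surface at z = 0. Lengths are in mm, angles in rad, forces in N, time in s.
With the tool pointing down it reaches from about 200 to 875 mm from the base axis. Payload 3.4 kg.
Tool frame: the origin (TCP) lies between the finger pads; the fingertips stand manip.tcp_to_tips ahead of it and the grasp point (between the pads) lies 6 mm ahead of it (manip.tcp_to_tips is the distance from the TCP to the fingertips, in mm); z points along the fingers, y is the line along which they close (so a half turn about z gives the same grasp; the last joint's range is limited). The gripper opens to 94 mm and grips with 3 to 60 N. Pads are 16 mm wide; open, the fingers measure 119 mm over their backs; the gripper's body (75 mm by 177 mm) begins 78 mm behind the grasp point.
Start: joints at [-1.331, 0.276, 1.505, -0, 1.361, -0.121], TCP at [202.989, -538.013, 230.493] pointing down, gripper open.
Joint ranges: [-2.89, 2.89], [-0.75, 2.08], [0.22, 2.7], [-1.18, 4.32], [0.11, 2.71], [-2.7, 2.7]. Speed limits (rad/s): [2.57, 2.57, 3.14, 3.14, 3.14, 3.14].

## Interface

Orientations are given as [roll, pitch, yaw] about the fixed x, y, z axes, in that order (R = Rz(yaw) Ry(pitch) Rx(roll)).
In Python, from rig import manip gives the robot as it stands.
- The arm moves only by the shell command python3 -m crank 'ROWS' [OPENING]. ROWS is JSON, a list of rows, each a list of 6 numbers: the shift along the tool's x, y, z as a fraction of full scale, then the turn, a rotation vector about the tool's x, y, z as a fraction of full scale. In form: [[dx, dy, dz, rx, ry, rz], ...]. A call has 1 to 20 rows; each row shifts and turns the commanded pose from where the row before left it, along the tool's axes as they then stand; what a row does not reach is not made up. Full scale, the value 1, is 40 cm for a shift and pi/2 rad for a turn. A row lasts 1/8 s, in which the tool goes at most 62.5 mm and 10.7 degrees, less where a joint would pass 70% of its speed; a pose out of reach is approached as far as the arm can. A call with a number of a shift or a turn outside -1 to 1 is refused whole. A call with a gripper value outside its range is refused whole. OPENING is the finger opening in mm, from 0 to 94, set as the call begins (- or left out, the last holds). The fingers move at their own pace and stop on an object; the grip force is fixed at half the most. Time passes only in rows, so rows that do not move let the fingers close. It gives the time, the measured TCP pose, the force, the opening and the grip force at its end, in the units of the state.
- manip.read_state(): the state, without advancing time (a new reading comes with each control period).
- manip.grab_frame(name): name is "scene" or "top" or "wrist"; returns the picture (480x640x3 uint8, red, green, blue); there is no depth.
- manip.camera_params(name): a dict with "intrinsics" (3x3 intrinsics, pixels), "k1" (the pictures are not rectified: a ray, as slopes to the right and down, at radius r is drawn at 1 + k1 r^2 times it, then the intrinsics apply), "pose" (4x4, takes a point from camera to world coordinates). Camera axes: x right, y up, looking along -z (the intrinsics and any distortion apply to the point x, -y, -z); pixel columns grow to the right and rows downward; lengths in mm; the calibration is good to about 2 mm. A picture is of the moment at which its call begins: read the wrist's pose just before it. camera_params takes no time and is no camera call; for the wrist camera it gives the pose at the moment of the call.
- manip.job_done(): hands the job in; it is judged then, once.
The state is a dict: "time_s": time; "q": joint angles; "dq": joint speeds; "effort": joint torques, N m; "tcp_pos": TCP position; "tool_rot": TCP orientation; "wrist_force": force on the tool from outside, world axes, zero at the start; "moment": the same for the moment, N m; "grip_width": finger opening in mm; "grip_force": force on a finger pad.
Only numpy, scipy, OpenCV 4.12 (cv2) and the standard library are available. Lean on these libraries where they do the work, as an engineer would, in place of code of your own. Each camera call takes 0.05 s, during which the arm holds its last target. There are 200 camera calls.

## Working session

There is one attempt and no reset: what is moved stays moved. The work goes in short steps, Python scripts to look and compute and a shell command to move; the robot and the scene stay as the last step left them, time stands still between calls to the robot, and variables do not carry over. Pictures are saved under pics/ and viewed, at most 10 in all, crops included, and the job is handed in when it is done.

```bash
ls; mkdir -p pics; python3 - <<'E'
from rig import manip
import cv2
for n in ("scene","top"):
    cv2.imwrite(f"pics/{n}0.png",manip.grab_frame(n)[:,:,::-1]); p=manip.camera_params(n); print(n,p)
print(manip.tcp_to_tips, manip.read_state())
E
```

```text
pics
scene {'intrinsics': array([[519.8165818 ,   0.        , 327.90715556],
       [  0.        , 519.8165818 , 234.1003739 ],
       [  0.        ,   0.        ,   1.        ]]), 'k1': -0.06872246952713543, 'pose': array([[-8.73684367e-01,  3.26967558e-01, -3.60233040e-01,
         2.20354041e+02],
       [-4.86491623e-01, -5.89074321e-01,  6.45226584e-01,
         3.23199467e+02],
       [-1.23587242e-03,  7.38974736e-01,  6.73732003e-01,
         6.59333182e+02],
       [ 0.00000000e+00,  0.00000000e+00,  0.00000000e+00,
         1.00000000e+00]])}
top {'intrinsics': array([[623.88109148,   0.        , 320.61603873],
       [  0.        , 623.88109148, 239.88481491],
       [  0.        ,   0.        ,   1.        ]]), 'k1': -0.22277879267313636, 'pose': array([[ 9.07171912e-02,  9.75150380e-01, -2.02119092e-01,
         3.04110203e+02],
       [-9.95875354e-01,  8.84960039e-02, -2.00184107e-02,
        -2.19246854e+02],
       [-1.63422885e-03,  2.03101436e-01,  9.79156339e-01,
         1.07505139e+03],
       [ 0.00000000e+00,  0.00000000e+00,  0.00000000e+00,
         1.00000000e+00]])}
25.0 {'time_s': 0.1, 'q': array([-1.33103043e+00,  2.76512543e-01,  1.50595905e+00, -3.97401184e-06,
        1.36071754e+00, -1.21024056e-01]), 'dq': array([ 1.16101499e-03, -7.77710046e-04, -1.49383484e-03, -5.94166038e-05,
       -1.23441355e-03,  3.06955624e-04]), 'effort': array([ 1.43075944e-03, -4.05454803e+01, -2.37778902e+01,  7.04003242e-02,
        2.98954791e-02, -4.27602197e-05]), 'tcp_pos': array([ 202.85437985, -537.54182965,  229.72109635]), 'tool_rot': array([-3.14000739e+00, -1.88883750e-04,  3.60790631e-01]), 'wrist_force': array([ 0.10485507, -0.05472782, -0.18262471]), 'moment': array([-0.01519393, -0.02370395, -0.00567176]), 'grip_force': 0.0, 'grip_width': 94.42624692732566}
```

View pics/scene0.png

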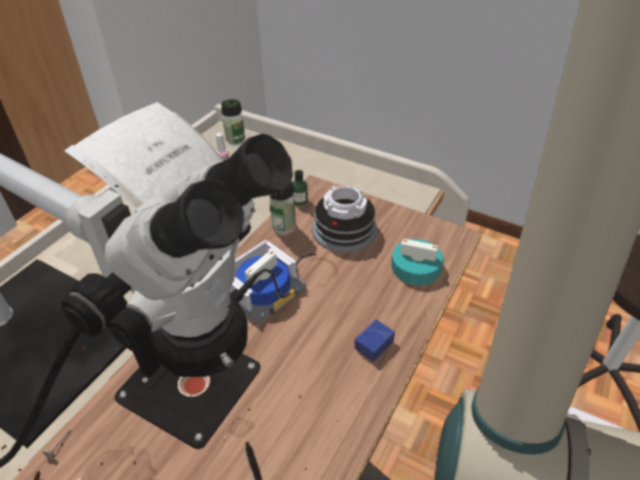

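View pics/top0.png

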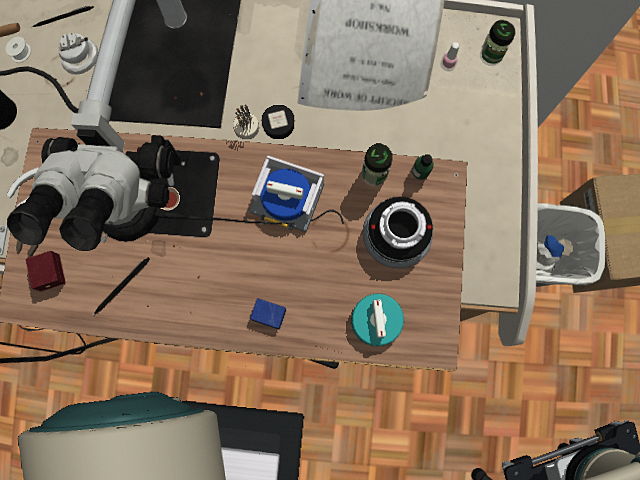

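The scene view shows the lid in its holder, centre about (262,280), and the drum at (345,215). The top view shows the lid at (286,190) with the keeper below it at (287,224), and the drum at (402,225). The jar (376,163), bottle (422,166) and wax (267,313) are clear of both. I'll enlarge the holder and drum.

```bash
python3 - <<'E'
import cv2
a=cv2.imread("pics/top0.png")[145:275,245:440]
cv2.imwrite("pics/top0c.png",cv2.resize(a,None,fx=4,fy=4,interpolation=cv2.INTER_CUBIC))
E
cat > h.py <<'E'
import numpy as np, cv2
from rig import manip
def ray(n,u,v,p=None):
    p=p or manip.camera_params(n); K=p["intrinsics"]
    # undistort numerically with cv2 (same k1 model)
    x,y=cv2.undistortPointsIter(np.array([[[u,v]]],float),K,np.array([p["k1"],0,0,0.]),None,None,(3,50,1e-9))[0,0]
    d=p["pose"][:3,:3]@np.array([x,-y,-1]); return p["pose"][:3,3],d
def at(n,u,v,z,p=None):
    o,d=ray(n,u,v,p); return (o+d*(z-o[2])/d[2])[:3]
def proj(n,P,p=None):
    p=p or manip.camera_params(n); T=p["pose"]; c=T[:3,:3].T@(np.array(P,float)-T[:3,3])
    x,y=c[0]/-c[2],-c[1]/-c[2]; s=1+p["k1"]*(x*x+y*y); K=p["intrinsics"]
    return np.array([K[0,0]*x*s+K[0,2],K[1,1]*y*s+K[1,2]])
E
```

```text
(no output)
```

View pics/top0c.png

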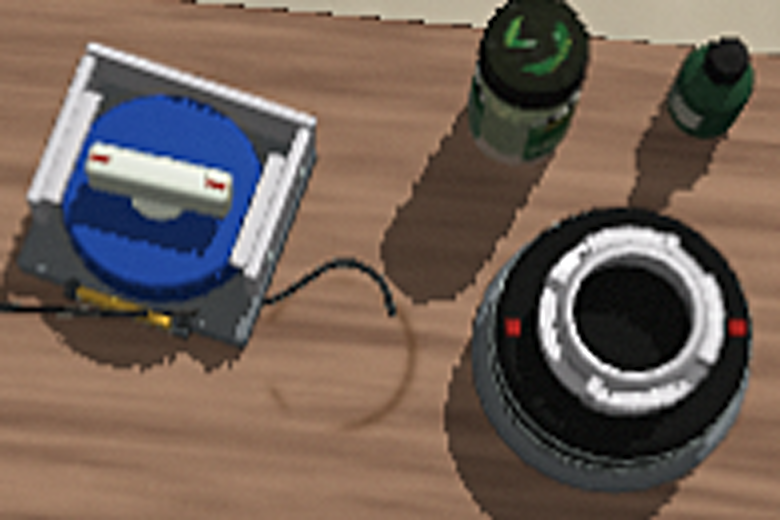

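Crop (4×, offset 245,145): the red marks are at (513,327) and (738,327), and the grip runs from (92,157) to (232,188). The holder's back top corners are (90,45) and (316,122), and the mouth faces lower left with the keeper at (125,305).

```bash
python3 - <<'E'
from h import *
def c(u,v,z): return at("top",245+u/4,145+v/4,z)
m1,m2=c(513,327,56),c(738,327,56); print("marks",m1,m2,np.linalg.norm(m1-m2),"ctr",(m1+m2)/2,"ang",np.degrees(np.arctan2(*(m1-m2)[1::-1])))
a,b=c(90,45,52),c(316,122,52); print("back",a,b,np.linalg.norm(a-b), "yang",np.degrees(np.arctan2(*(a-b)[1::-1])))
y=(a-b)/np.linalg.norm(a-b); x=np.array([y[1],-y[0],0]); h=(a+b)/2-x*49.5; print("holder ctr",h,"x",x,"y",y)
g1,g2=c(92,157,71),c(232,188,71); print("grip",g1,g2,np.linalg.norm(g1-g2),(g1+g2)/2,np.degrees(np.arctan2(*(g1-g2)[1::-1])))
for r,z in((36,83),):
  pass
k=[c(80,295,21),c(180,320,21)];print("keeper",k)
# check: project model rims onto crop
import cv2
im=cv2.imread("pics/top0.png")
E
```

```text
marks [ 544.86529321 -284.33466928   56.        ] [ 553.59894842 -379.27729039   56.        ] 95.34347401725127 ctr [ 549.23212082 -331.80597984   56.        ] ang 95.25577707244513
back [654.38537124 -93.22863423  52.        ] [ 628.1552279  -193.87916835   52.        ] 104.01226100186732 yang 75.39326043347191
holder ctr [ 593.37016365 -131.07083359   52.        ] x [ 0.96767951 -0.25218319  0.        ] y [0.25218319 0.96767951 0.        ]
grip [ 598.47384743 -101.99071019   71.        ] [ 590.17588736 -161.9498954    71.        ] 60.53065365468215 [ 594.32486739 -131.9703028    71.        ] 82.12068705115375
keeper [array([550.37041534, -97.82749211,  21.        ]), array([ 543.15889049, -142.39177912,   21.        ])]
```

```bash
python3 -m crank '[[0.091,-0.043,0,0,0,0],[0.091,-0.043,0,0,0,0],[0.091,-0.043,0,0,0,0],[0.091,-0.043,0,0,0,0],[0.091,-0.043,0,0,0,0],[0.091,-0.043,0,0,0,0],[0.091,-0.043,0,0,0,0],[0.091,-0.043,0,0,0,0],[0.091,-0.043,0,0,0,0],[0.091,-0.043,0,0,0,0],[0.091,-0.043,0,0,0,0],[0.091,-0.043,0,0,0,0],[0.091,-0.043,0,0,0,0],[0,0,0,0,0,-0.11],[0,0,0,0,0,-0.11],[0,0,0,0,0,-0.11],[0,0,0,0,0,-0.11],[0,0,0,0,0,-0.11],[0,0,0,0,0,-0.11],[0,0,0,0,0,0]]' 45
cat >> h.py <<'E'
def go(P,yaw=None):
    s=manip.read_state(); r=s["tool_rot"]; y=r[2]
    d=np.array(P,float)-s["tcp_pos"]
    t=np.array([np.cos(y)*d[0]+np.sin(y)*d[1], np.sin(y)*d[0]-np.cos(y)*d[1], -d[2]])
    print("t",round(s["time_s"],2),"tcp",s["tcp_pos"].round(1),"rot",r.round(3),"q",s["q"].round(2),"need mm",t.round(1),"frac",(t/400).round(4), "turn frac",None if yaw is None else round(-(yaw-y)/(np.pi/2),4))
E
python3 - <<'E'
from h import *
go([594,-132,230],1.433)
p=manip.camera_params("wrist"); im=manip.grab_frame("wrist"); print(p)
np.save("w1.npy",p,allow_pickle=True)
cv2.imwrite("pics/w1.png",im[:,:,::-1])
E
```

```text
time_s: 2.6
tcp_pos: [566.5, -161.6, 230.0]
tool_rot: [-3.141, -0.0, 1.395]
wrist_force: [0.5, 0.4, 0.2]
grip_width: 45.1
grip_force: 0.0
t 2.6 tcp [ 566.5 -161.6  230. ] rot [-3.141 -0.     1.395] q [-0.4   0.3   1.47 -0.    1.37 -0.22] need mm [34.  21.9 -0. ] frac [ 0.085   0.0547 -0.    ] turn frac -0.0239
{'intrinsics': array([[414.99708889,   0.        , 314.97381111],
       [  0.        , 414.99708889, 243.75185279],
       [  0.        ,   0.        ,   1.        ]]), 'k1': -0.05948710433841115, 'pose': array([[ 9.84947876e-01,  1.65283691e-01,  5.05863969e-02,
         5.80521579e+02],
       [-1.72843133e-01,  9.44677670e-01,  2.78763971e-01,
        -8.03256019e+01],
       [-1.71270154e-03, -2.83311493e-01,  9.59026415e-01,
         3.84677303e+02],
       [ 0.00000000e+00,  0.00000000e+00,  0.00000000e+00,
         1.00000000e+00]])}
```

View pics/w1.png

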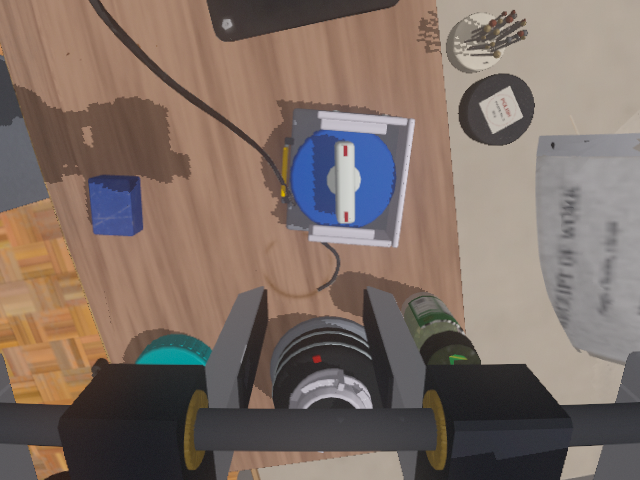

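The wrist view shows the lid at (344,179), the grip from (345,142) to (344,222), and the keeper at (285,172) on the left. The holder's back wall runs from (413,120) to (398,246). I'll enlarge that area.

```bash
python3 - <<'E'
import cv2
a=cv2.imread("pics/w1.png")[103:253,270:420]
cv2.imwrite("pics/w1c.png",cv2.resize(a,None,fx=4,fy=4,interpolation=cv2.INTER_CUBIC))
E
```

```text
(no output)
```

View pics/w1c.png

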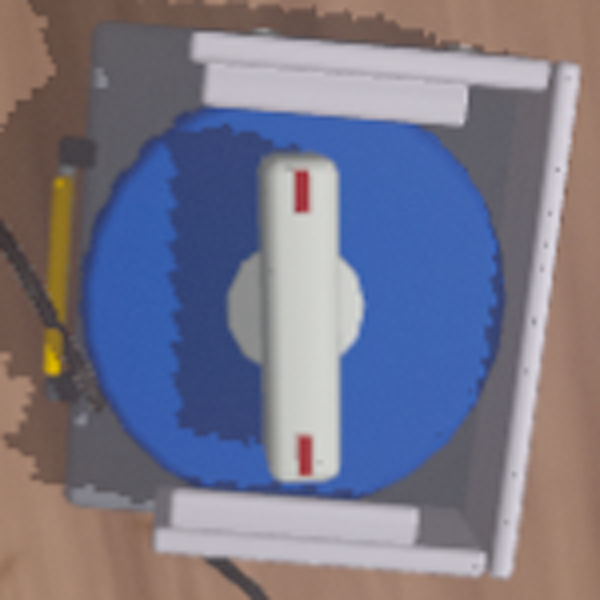

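The crop gives the holder's back top outer corners at (578,66) and (508,577), its floor corners at (97,25) and (67,500), the grip ends at (300,153) and (306,482), and the lid's left and right edges at 83 and 502.

```bash
python3 - <<'E'
from h import *
p=np.load("w1.npy",allow_pickle=True).item()
def c(u,v,z): return at("wrist",270+u/4,103+v/4,z,p)
def seg(n,a,b):
    d=a-b; print(n,a.round(1),b.round(1),"len",np.linalg.norm(d).round(1),"mid",((a+b)/2).round(1),"ang",np.degrees(np.arctan2(d[1],d[0])).round(1))
seg("back",c(578,66,52),c(508,577,52))
seg("floorfront",c(97,25,13),c(67,500,13))
seg("wallL",c(192,33,52),c(548,60,52))
seg("wallR",c(155,550,52),c(483,574,52))
seg("lipL",c(203,100,52),c(467,124,52)); seg("lipR",c(172,490,52),c(418,510,52))
seg("grip",c(300,153,71),c(306,482,71))
seg("keeper",c(65,178,25),c(52,375,25))
seg("lid l/r",c(83,300,44),c(502,300,44))
# drum marks
q=lambda u,v,z:at("wrist",u,v,z,p)
print("mark",q(317,359,56))
# project top-estimated grip in scene view etc
for P in ([549.2,-331.8,83],[594,-132,71],[544.9,-284.3,56]): print(proj("wrist",P,p),proj("scene",P))
E
```

```text
back [656.2 -91.5  52. ] [ 630.3 -191.9   52. ] len 103.7 mid [ 643.2 -141.7   52. ] ang 75.5
floorfront [564.2 -66.9  13. ] [ 537.9 -168.9   13. ] len 105.4 mid [ 551.  -117.9   13. ] ang 75.5
wallL [583.6 -72.9  52. ] [650.6 -89.5  52. ] len 69.0 mid [617.1 -81.2  52. ] ang 166.1
wallR [ 558.3 -173.3   52. ] [ 625.2 -190.4   52. ] len 69.0 mid [ 591.8 -181.8   52. ] ang 165.7
lipL [583.6 -85.6  52. ] [633.5 -98.8  52. ] len 51.7 mid [608.5 -92.2  52. ] ang 165.2
lipR [ 564.1 -161.3   52. ] [ 613.6 -174.2   52. ] len 51.1 mid [ 588.8 -167.8   52. ] ang 165.3
grip [599.4 -97.7  71. ] [ 590.9 -159.6   71. ] len 62.4 mid [ 595.2 -128.6   71. ] ang 82.2
keeper [552.3 -96.8  25. ] [ 541.4 -137.8   25. ] len 42.4 mid [ 546.8 -117.3   25. ] ang 75.2
lid l/r [ 552.7 -120.6   44. ] [ 637.3 -135.3   44. ] len 85.9 mid [ 595. -128.   44.] ang 170.1
mark [ 546.20829639 -283.20286402   56.        ]
[329.89850969 422.4894936 ] [345.82889732 196.38023465]
[344.93984751 188.0466186 ] [262.26839151 262.07984432]
[315.78369888 360.25748438] [335.14063123 223.80501607]
```

```bash
python3 - <<'E'
from h import *
go([595,-129.5,72.5],1.435)
p=np.load("w1.npy",allow_pickle=True).item()
print("wax",at("wrist",116,180,26,p),at("wrist",140,205,26,p))
E
```

```text
t 2.65 tcp [ 566.6 -161.7  230.1] rot [-3.141 -0.     1.395] q [-0.4   0.3   1.47 -0.    1.37 -0.22] need mm [ 36.7  22.3 157.6] frac [0.0917 0.0558 0.394 ] turn frac -0.0257
wax [400.00275098 -97.20317022  26.        ] [ 414.83904094 -122.50031571   26.        ]
```

```bash
python3 -m crank '[[0.0458,0.0279,0,0,0,0],[0.0459,0.0279,0,0,0,-0.0257],[0,0,0.06,0,0,0],[0,0,0.06,0,0,0],[0,0,0.06,0,0,0],[0,0,0.06,0,0,0],[0,0,0.06,0,0,0],[0,0,0,0,0,0],[0,0,0,0,0,0]]' 45
python3 - <<'E'
from h import *
go([595,-129.5,72.5],1.435)
p=manip.camera_params("wrist"); im=manip.grab_frame("wrist")
print(proj("wrist",[595,-129.5,71],p))
cv2.imwrite("pics/w2.png",im[:,:,::-1])
E
```

```text
time_s: 3.78
tcp_pos: [596.3, -128.9, 111.2]
tool_rot: [3.14, 0.0, 1.439]
wrist_force: [0.6, 1.0, -0.3]
grip_width: 44.9
grip_force: 0.0
t 3.77 tcp [ 596.3 -128.9  111.2] rot [3.14  0.    1.439] q [-0.33  0.41  1.61  0.    1.12 -0.2 ] need mm [-0.7 -1.2 38.7] frac [-0.0018 -0.0029  0.0967] turn frac 0.0025
[313.71660046 292.29780887]
```

View pics/w2.png

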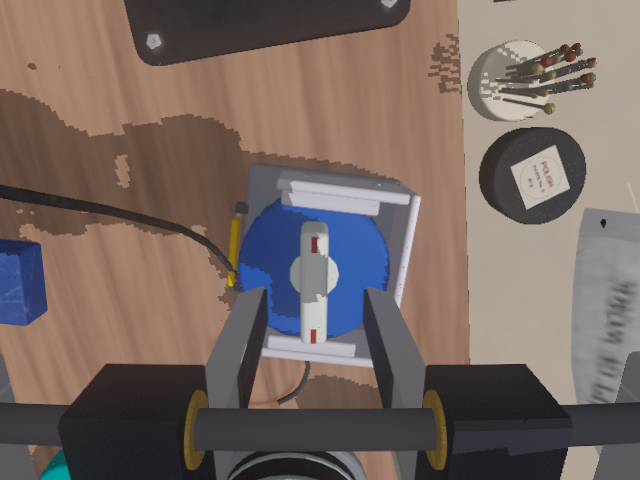

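The grip (315,221 to 313,344) is centred between the fingers (266 and 365), so I'll descend.

```bash
python3 -m crank '[[-0.0018,-0.0029,0.032,0,0,0],[0,0,0.032,0,0,0],[0,0,0.0315,0,0,0],[0,0,0,0,0,0],[0,0,0,0,0,0]]' 45; python3 -m crank '[[0,0,0,0,0,0],[0,0,0,0,0,0],[0,0,0,0,0,0],[0,0,0,0,0,0],[0,0,0,0,0,0],[0,0,0,0,0,0]]' 8
python3 -c "
from h import *
go([595,-129.5,72.5],1.435)"
```

```text
time_s: 4.45
tcp_pos: [594.0, -130.2, 72.2]
tool_rot: [3.142, 0.0, 1.438]
wrist_force: [-0.4, 0.6, 0.2]
grip_width: 44.9
grip_force: 0.0
time_s: 5.2
tcp_pos: [594.1, -130.1, 72.5]
tool_rot: [3.141, 0.0, 1.438]
wrist_force: [0.4, 0.1, 1.8]
grip_width: 13.8
grip_force: 30.0
t 5.2 tcp [ 594.1 -130.1   72.5] rot [3.141 0.    1.438] q [-0.33  0.45  1.66 -0.    1.04 -0.2 ] need mm [0.7 0.8 0. ] frac [0.0018 0.002  0.0001] turn frac 0.0019
```

```bash
python3 -m crank '[[0,0,-0.0025,0,0,0],[0.0025,-0.021,0,0,0,0],[0.0025,-0.021,0,0,0,0],[0.0025,-0.021,0,0,0,0],[0.0025,-0.021,0,0,0,0],[0.0025,-0.021,0,0,0,0],[0.0025,-0.021,0,0,0,0],[0.0025,-0.021,0,0,0,0],[0.0025,-0.021,0,0,0,0],[0,0,0,0,0,0]]' 8
python3 - <<'E'
from h import *
go([549.5,-331.5,190],1.663)
for n in("wrist","top"):
  im=manip.grab_frame(n); cv2.imwrite(f"pics/{n}3.png",im[:,:,::-1])
E
```

```text
time_s: 6.45
tcp_pos: [527.4, -112.9, 73.2]
tool_rot: [-3.141, -0.0, 1.438]
wrist_force: [-0.4, 0.1, -1.4]
grip_width: 13.9
grip_force: 30.0
t 6.45 tcp [ 527.4 -112.9   73.2] rot [-3.141 -0.     1.438] q [-0.34  0.36  1.81 -0.    0.97 -0.21] need mm [-213.7   50.9 -116.8] frac [-0.5343  0.1271 -0.2919] turn frac -0.1433
```

View pics/wrist3.png

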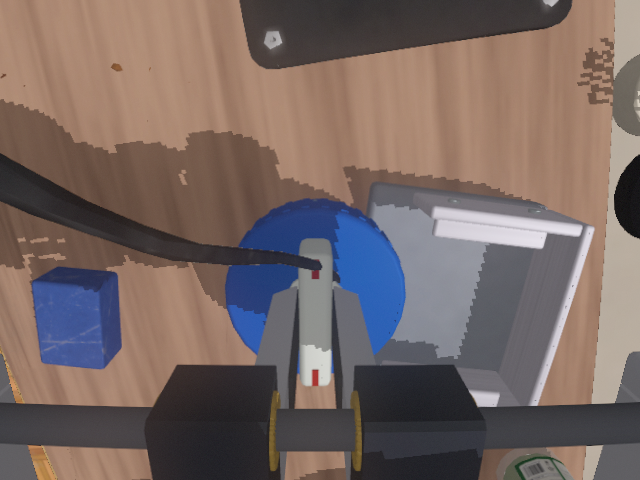

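The lid is out over the folded keeper, but a cable crosses the view at (318,265). I'll check it from the top camera before lifting.

```bash
python3 - <<'E'
import cv2
a=cv2.imread("pics/top3.png")[130:290,160:450]
b=cv2.imread("pics/wrist3.png")[180:400,160:420]
a=cv2.resize(a,(780,430),interpolation=cv2.INTER_CUBIC)
cv2.imwrite("pics/t3c.png",a)
E
```

```text
(no output)
```

View pics/t3c.png

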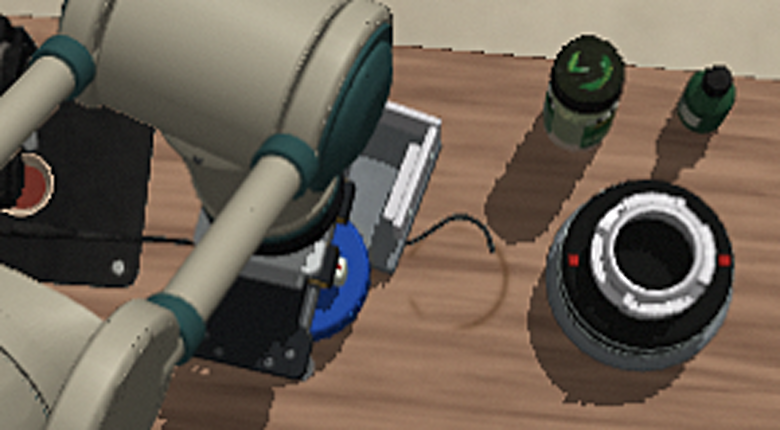

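```bash
python3 - <<'E'
from h import *
p=np.load("w1.npy",allow_pickle=True).item()
# top0 cable line v ~ 215+ (u-150)*0.05
for uv in((100,8),(170,75),(240,140),(280,183),(337,270)):
    print(uv,[ (z,at("wrist",*uv,z,p)[:2].round(0).tolist(),proj("top",at("wrist",*uv,z,p)).round(0).tolist()) for z in(0,40,80,120)])
E
python3 -m crank '[[0,0,-0.015,0,0,0],[0,0,-0.015,0,0,0],[0,0,0,0,0,0]]' 8
```

```text
(100, 8) [(0, [415.0, 47.0], [176.0, 289.0]), (40, [432.0, 34.0], [180.0, 277.0]), (80, [450.0, 20.0], [184.0, 264.0]), (120, [467.0, 7.0], [188.0, 250.0])]
(170, 75) [(0, [462.0, -18.0], [216.0, 267.0]), (40, [474.0, -25.0], [216.0, 256.0]), (80, [486.0, -31.0], [217.0, 245.0]), (120, [499.0, -38.0], [218.0, 232.0])]
(240, 140) [(0, [510.0, -84.0], [256.0, 243.0]), (40, [518.0, -84.0], [254.0, 234.0]), (80, [525.0, -83.0], [251.0, 225.0]), (120, [532.0, -83.0], [249.0, 214.0])]
(280, 183) [(0, [538.0, -129.0], [283.0, 230.0]), (40, [543.0, -124.0], [278.0, 222.0]), (80, [547.0, -119.0], [274.0, 213.0]), (120, [552.0, -114.0], [269.0, 204.0])]
(337, 270) [(0, [577.0, -222.0], [337.0, 213.0]), (40, [577.0, -208.0], [329.0, 207.0]), (80, [578.0, -193.0], [321.0, 199.0]), (120, [578.0, -178.0], [311.0, 192.0])]
time_s: 6.92
tcp_pos: [529.0, -113.5, 86.0]
tool_rot: [3.14, 0.0, 1.438]
wrist_force: [-0.6, -0.3, -0.6]
grip_width: 13.8
grip_force: 30.0
```

Triangulation puts the cable through the gripper's space with no contact force, so it's only scenery. I'll lift, then go past the drum to measure it with the wrist camera.

```bash
python3 -m crank '[[0,0,-0.05,0,0,0],[0,0,-0.05,0,0,0],[0,0,-0.05,0,0,0],[0,0,-0.05,0,0,0],[0,0,-0.05,0,0,0],[-0.08,0.013,0,0,0,0],[-0.08,0.013,0,0,0,0],[-0.08,0.013,0,0,0,0],[-0.08,0.013,0,0,0,0],[-0.08,0.013,0,0,0,0],[-0.08,0.013,0,0,0,0],[-0.08,0.013,0,0,0,0],[-0.08,0.013,0,0,0,0],[-0.08,0.013,0,0,0,0],[-0.08,0.013,0,0,0,0],[0,0,0,0,0,-0.0717],[0,0,0,0,0,-0.0717],[0,0,0,0,0,0]]' 8
python3 - <<'E'
from h import *
go([549.5,-331.5,190],1.663)
p=manip.camera_params("wrist"); im=manip.grab_frame("wrist"); np.save("w4.npy",p,allow_pickle=True)
print(proj("wrist",[549.5,-331.5,83],p))
cv2.imwrite("pics/w4.png",im[:,:,::-1])
E
```

```text
time_s: 9.18
tcp_pos: [537.3, -437.3, 184.9]
tool_rot: [-3.141, -0.0, 1.662]
wrist_force: [-0.0, -0.3, -1.2]
grip_width: 13.9
grip_force: 30.0
t 9.18 tcp [ 537.3 -437.3  184.9] rot [-3.141 -0.     1.662] q [-0.78  0.48  1.3  -0.    1.36 -0.87] need mm [104.3  21.7  -5.1] frac [ 0.2607  0.0544 -0.0128] turn frac -0.0009
[353.78627892  83.98094632]
```

View pics/w4.png

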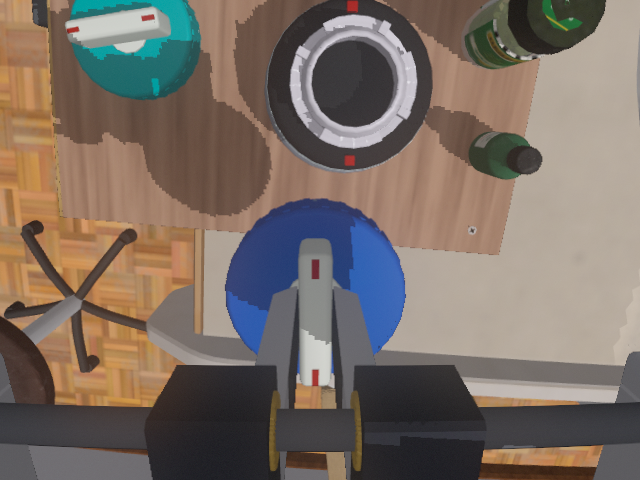

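The marks are at (352.5,5.5) and (350,160), the neck's hole is centred near (354,83), and the held grip runs from (316,238) to (316,386).

```bash
python3 - <<'E'
from h import *
p=np.load("w4.npy",allow_pickle=True).item()
q=lambda u,v,z:at("wrist",u,v,z,p)
a,b=q(352.5,5.5,56),q(350,160,56); d=a-b
print(a,b,np.linalg.norm(d),(a+b)/2,np.arctan2(d[1],d[0]))
h=q(354,83,83);print("hole",h); l,r=q(311,83,83),q(399,83,83);print(np.linalg.norm(l-r))
g1,g2=q(316,238,183.4),q(316,386,183.4); d=g1-g2; c=(g1+g2)/2
print("grip",g1,g2,np.linalg.norm(d),c,np.arctan2(d[1],d[0]))
s=manip.read_state(); print("lid-tcp",c[:2]-s["tcp_pos"][:2], s["tcp_pos"])
y=s["tool_rot"][2]; f=s["tcp_pos"][:2]+0
E
```

```text
[ 545.57879277 -282.77198705   56.        ] [ 554.69742233 -377.55491933   56.        ] 95.22055269661723 [ 550.13810755 -330.16345319   56.        ] 1.6667065515231894
hole [ 549.56198896 -330.94609669   83.        ]
51.42905890087024
grip [ 533.46954042 -398.56933559  183.4       ] [ 539.755518   -465.85696999  183.4       ] 67.58061303337313 [ 536.61252921 -432.21315279  183.4       ] 1.663945483537851
lid-tcp [-0.73920761  4.98846954] [ 537.35173683 -437.20162233  184.98068399]
```

```bash
python3 -c "
from h import *
go([550.1,-332.4,150],1.665)"
```

```text
t 9.22 tcp [ 537.4 -437.2  185. ] rot [-3.141 -0.     1.661] q [-0.78  0.48  1.3  -0.    1.36 -0.87] need mm [103.2  22.2  35. ] frac [0.2581 0.0554 0.0875] turn frac -0.0024
```

```bash
python3 -m crank '[[0.0645,0.0139,0,0,0,-0.0024],[0.0645,0.0139,0,0,0,0],[0.0645,0.0139,0,0,0,0],[0.0645,0.0139,0,0,0,0],[0,0,0.0437,0,0,0],[0,0,0.0437,0,0,0],[0,0,0,0,0,0],[0,0,0,0,0,0]]' 8;  python3 -c "
from h import *
go([550.1,-332.4,131],1.665)"
```

```text
time_s: 10.22
tcp_pos: [550.2, -332.0, 151.0]
tool_rot: [3.141, 0.001, 1.667]
wrist_force: [0.2, 0.2, -1.1]
grip_width: 13.8
grip_force: 30.0
t 10.22 tcp [ 550.2 -332.   151. ] rot [3.141e+00 1.000e-03 1.667e+00] q [-0.65  0.43  1.48 -0.    1.24 -0.75] need mm [-0.4 -0.2 20. ] frac [-0.0009 -0.0005  0.0501] turn frac 0.0015
```

```bash
python3 -m crank '[[0,0,0.014,0,0,0],[0,0,0.014,0,0,0],[0,0,0.014,0,0,0],[0,0,0.004,0,0,0],[0,0,0,0,0,0],[0,0,0,0,0,0]]' 8;  python3 -m crank '[[0,0,0.0025,0,0,0],[0,0,0.0025,0,0,0],[0,0,0,0,0,0]]' 8
```

```text
time_s: 10.98
tcp_pos: [549.8, -332.6, 132.0]
tool_rot: [3.141, 0.0, 1.667]
wrist_force: [0.5, -0.9, -0.6]
grip_width: 13.9
grip_force: 30.0
time_s: 11.35
tcp_pos: [549.9, -332.6, 130.8]
tool_rot: [3.141, 0.001, 1.667]
wrist_force: [-0.8, 0.9, 3.5]
grip_width: 13.5
grip_force: 30.0
```

```bash
python3 -m crank '[[0,0,0,0,0,-0.045],[0,0,0,0,0,-0.045],[0,0,0,0,0,-0.045],[0,0,0,0,0,-0.045],[0,0,0,0,0,0]]' 8;  python3 -m crank '[[0,0,0.0015,0,0,-0.04],[0,0,0,0,0,-0.04],[0,0,0,0,0,0]]' 8
```

```text
time_s: 11.98
tcp_pos: [550.6, -332.7, 130.8]
tool_rot: [3.14, 0.002, 1.949]
wrist_force: [0.5, 1.0, 4.9]
grip_width: 13.6
grip_force: 30.0
time_s: 12.35
tcp_pos: [550.8, -332.7, 130.7]
tool_rot: [3.14, 0.003, 2.074]
wrist_force: [0.7, 1.0, 6.8]
grip_width: 13.8
grip_force: 30.0
```

Turned 0.41 rad so far, and still on the ledge.

```bash
python3 -m crank '[[0,0,0,0,0,-0.035],[0,0,0,0,0,-0.035],[0,0,0,0,0,0]]' 8;  python3 -m crank '[[0,0,0,0,0,-0.035],[0,0,0,0,0,-0.035],[0,0,0,0,0,0]]' 8
```

```text
time_s: 12.72
tcp_pos: [551.2, -332.8, 130.5]
tool_rot: [3.139, 0.003, 2.184]
wrist_force: [1.5, 0.6, 5.1]
grip_width: 13.5
grip_force: 30.0
time_s: 13.1
tcp_pos: [550.3, -332.2, 128.8]
tool_rot: [3.141, 0.0, 2.293]
wrist_force: [3.3, -0.3, -1.3]
grip_width: 13.6
grip_force: 30.0
```

The lid has come off the ledge into the gap. I'll turn a little further and follow it down.

```bash
python3 -m crank '[[0,0,0.004,0,0,-0.03],[0,0,0.004,0,0,-0.03],[0,0,0.004,0,0,0],[0,0,0.003,0,0,0],[0,0,0,0,0,0]]' 8;  python3 -m crank '[[0,0,0.0025,0,0,0],[0,0,0.0015,0,0,0],[0,0,0,0,0,0]]' 8
```

```text
time_s: 13.72
tcp_pos: [550.2, -332.1, 123.2]
tool_rot: [3.141, 0.0, 2.389]
wrist_force: [3.7, 1.5, -1.8]
grip_width: 13.9
grip_force: 30.0
time_s: 14.1
tcp_pos: [550.3, -332.2, 122.7]
tool_rot: [3.141, 0.001, 2.389]
wrist_force: [3.8, 3.6, 5.7]
grip_width: 13.9
grip_force: 30.0
```

```bash
python3 -m crank '[[0,0,0.0006,0,0,0.06],[0,0,0.0012,0,0,0.06],[0,0,0.0012,0,0,0.06],[0,0,0.0012,0,0,0.06],[0,0,0.0012,0,0,0.06],[0,0,0,0,0,0]]' 8; python3 -c "
from h import *
print(manip.read_state()['moment'])"
python3 -m crank '[[0,0,0.0012,0,0,0.06],[0,0,0.0012,0,0,0.06],[0,0,0.0012,0,0,0.06],[0,0,0,0,0,0]]' 8; python3 -c "
from h import *
print(manip.read_state()['moment'])"
```

```text
time_s: 14.85
tcp_pos: [549.7, -332.3, 120.1]
tool_rot: [3.141, 0.0, 1.919]
wrist_force: [2.4, 3.3, 5.3]
grip_width: 14.0
grip_force: 30.0
[ 0.74423975 -0.63009604 -0.13270262]
time_s: 15.35
tcp_pos: [549.5, -332.5, 118.7]
tool_rot: [-3.141, 0.0, 1.636]
wrist_force: [2.4, 2.7, 5.3]
grip_width: 13.7
grip_force: 30.0
[ 0.6041499  -0.52007941 -0.15826335]
```

```bash
for i in 1; do python3 -m crank '[[0,0,0.001,0,0,0.05],[0,0,0.001,0,0,0.05],[0,0,0.001,0,0,0.05],[0,0,0,0,0,0]]' 8; python3 -c "
from h import *
print(manip.read_state()['moment'])"; done
python3 -m crank '[[0,0,0.0008,0,0,0.04],[0,0,0.0008,0,0,0.04],[0,0,0,0,0,0]]' 8; python3 -c "
from h import *
print(manip.read_state()['moment'])"
```

```text
time_s: 15.85
tcp_pos: [549.2, -332.6, 117.4]
tool_rot: [-3.141, 0.001, 1.401]
wrist_force: [1.5, 1.5, 5.2]
grip_width: 13.8
grip_force: 30.0
[ 0.57795938 -0.35585545 -0.16619805]
time_s: 16.23
tcp_pos: [549.3, -332.2, 116.8]
tool_rot: [-3.141, 0.0, 1.277]
wrist_force: [2.0, 3.0, 6.0]
grip_width: 13.6
grip_force: 30.2
[ 0.80200349 -0.49058508  0.43516063]
```

```bash
python3 -m crank '[[0,0,0,0,0,0.03],[0,0,0,0,0,0.03],[0,0,0,0,0,0],[0,0,0,0,0,0]]' 8; python3 -c "
from h import *
print(manip.read_state()['moment'],manip.read_state()['q'])"
```

```text
time_s: 16.73
tcp_pos: [549.7, -332.2, 116.8]
tool_rot: [3.141, 0.001, 1.184]
wrist_force: [2.1, 2.9, 5.6]
grip_width: 14.6
grip_force: 31.8
[ 0.70542271 -0.60092496  0.75699688] [-6.51576136e-01  4.52052161e-01  1.52274458e+00 -5.61519787e-04
  1.16654397e+00 -2.64749236e-01]
```

The end stop is reached: torque has jumped, and z = 116.8 against 117 expected. I'll release and withdraw.

```bash
python3 -m crank '[[0,0,0,0,0,0],[0,0,0,0,0,0],[0,0,0,0,0,0],[0,0,0,0,0,0]]' 40; python3 -m crank '[[0,0,-0.02,0,0,0],[0,0,-0.04,0,0,0],[0,0,-0.06,0,0,0],[0,0,-0.08,0,0,0],[0,0,-0.08,0,0,0],[-0.1,0,0,0,0,0],[-0.1,0,0,0,0,0],[-0.1,0,0,0,0,0],[0,0,0,0,0,0],[0,0,0,0,0,0]]' 40
python3 - <<'E'
from h import *
a=manip.grab_frame("wrist");b=manip.grab_frame("top")[130:340,230:510]
p=manip.camera_params("wrist"); print([proj("wrist",[549.7,-330.8,z],p).round() for z in(115.5,88.5,83)])
b=cv2.resize(b,(400,300),interpolation=cv2.INTER_CUBIC);a=cv2.resize(a,(400,300),interpolation=cv2.INTER_AREA)
cv2.imwrite("pics/end.png",np.hstack([a,b])[:,:,::-1])
E
```

```text
time_s: 17.23
tcp_pos: [549.3, -332.6, 115.9]
tool_rot: [-3.141, 0.0, 1.18]
wrist_force: [0.4, -0.2, 0.1]
grip_width: 40.1
grip_force: 0.0
time_s: 18.48
tcp_pos: [504.3, -443.0, 229.1]
tool_rot: [3.141, -0.0, 1.18]
wrist_force: [0.3, 0.5, 0.6]
grip_width: 40.3
grip_force: 0.0
[array([315.,  57.]), array([315.,  63.]), array([315.,  64.])]
```

View pics/end.png

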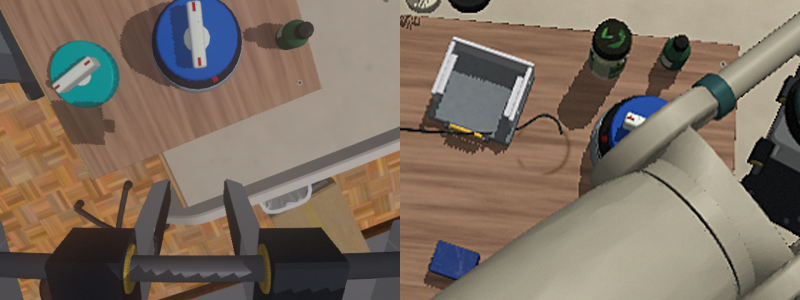

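The picture shows the lid seated on the drum (wrist half, about (197,32)), the keeper sprung back up, and the jar, bottle and wax in place.

```bash
python3 -c "
from rig import manip
print(manip.job_done())"
```

```text
the job is handed in; nothing more can be done
None
```

The lid is screwed down on the drum to its end stop and released, with the jar, bottle and wax block untouched; I handed the job in at about 18.6 s, and no verdict came back.

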